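# Park the microscope objectives by height

### The arm

A 6-joint arm with a two-finger parallel gripper is mounted at the origin on the work surface. World frame = base frame: x ahead of the robot, y to its left, z up, the work surface at z = 0. Lengths are in m, angles in rad, forces in N, time in s.
With the tool pointing down it reaches from about 0.3 to 0.75 m from the base axis. Payload 8.5 kg.
Tool frame: the origin (TCP) lies at the centre of the arm's flange, where the gripper is bolted on; the fingertips stand 166 mm ahead of it and the grasp point (between the pads) lies 147 mm ahead of it; z points along the fingers, y is the line along which they close (so a half turn about z gives the same grasp; the last joint's range is limited). The gripper opens to 88 mm and grips with 3 to 60 N. Pads are 18 mm wide; open, the fingers measure 123 mm over their backs; the gripper's body (75 mm by 187 mm) begins 45 mm behind the grasp point.
Start: joints at [-1.481, 0.381, 1.297, -0, 1.464, -0.215], TCP at [0.165, -0.525, 0.405] pointing down, gripper open.
Joint ranges: [-3.11, 3.11], [-0.89, 2.33], [0.22, 2.48], [-1.42, 4.56], [0.17, 2.85], [-2.88, 2.88]. Speed limits (rad/s): [2.39, 2.39, 3.14, 3.14, 3.14, 3.14].

### API

Orientations are given as a unit quaternion [w, x, y, z].
In Python, from rig import arm gives the robot as it stands.
- The arm moves only by the tool carry_out, never from a script. Its argument "deltas" is a list of rows, each a list of 7 numbers: the opening, from 0 (shut) to 1 (fully open), then the shift along the tool's x, y, z in mm, then the turn, a rotation vector about the tool's x, y, z in rad. In form: [[jaw, dx, dy, dz, rx, ry, rz], ...]. A call has 1 to 5 rows; each row shifts and turns the commanded pose from where the row before left it, along the tool's axes as they then stand; what a row does not reach is not made up. A row lasts 1/10 s, in which the tool goes at most 50 mm and 8.59 degrees, less where a joint would pass 70% of its speed; a pose out of reach is approached as far as the arm can. A call with a gripper value outside its range is refused whole. The fingers move at their own pace and stop on an object; the grip force is fixed at half the most. Time passes only in rows, so rows that do not move let the fingers close. It gives the time, the measured TCP pose, the force, the opening and the grip force at its end, in the units of the state.
- arm.state(): the state, without advancing time (a new reading comes with each control period).
- arm.camera(name): name is "scene" or "top" or "wrist"; returns (picture, depth): 400x640x3 uint8, red, green, blue; 400x640 float32, m along the optical axis (not along the pixel's ray), 0 where there is no reading.
- arm.camera_info(name): a dict with "K" (3x3 intrinsics, pixels), "k1" (the pictures are not rectified: a ray, as slopes to the right and down, at radius r is drawn at 1 + k1 r^2 times it, then the intrinsics apply), "world_to_cam" (4x4, takes a point from world to camera coordinates). Camera axes: x right, y down, z forward; pixel columns grow to the right and rows downward; lengths in m; the calibration is good to about 2 mm. A picture is of the moment at which its call begins: read the wrist's pose just before it. camera_info takes no time and is no camera call; for the wrist camera it gives the pose at the moment of the call.
- arm.hand_in(): hands the job in; it is judged then, once.
The state is a dict: "t": time; "joints": joint angles; "joint_velocities": joint speeds; "effort": joint torques, N m; "position": TCP position; "ee_rot": TCP orientation; "force": force on the tool from outside, world axes, zero at the start; "wrist_torque": the same for the moment, N m; "gripper_width": finger opening in m; "grip_force": force on a finger pad.
Only numpy, scipy, OpenCV 4.12 (cv2) and the standard library are available. Lean on these libraries where they do the work, as an engineer would, in place of code of your own. Each camera call takes 0.05 s, during which the arm holds its last target. There are 200 camera calls.

### The job

Stand the four microscope objectives upright on the parking rail, one in the middle of each round black pad, in order of height: the shortest on the pad next to the red end block, the tallest on the pad farthest from it. They are fragile, so never tip one over, and leave the small amber oil bottle standing where it is.

Things in the scene. Friction and masses are not known exactly. Their poses are not given: they have to be found in the camera images.
- obj_yellow: Microscope objective with a yellow ring near its top, shortest of four: 42 mm tall, about 100 g. Upright black barrel, 34 mm wide from 5 to 26 mm above its foot, tapering nose above: grip the barrel from above. Origin: centre of its underside (on the bench). Neighbours may be 60 mm left and right (centres); 70 mm before and behind it are free: close the fingers along world x.
- obj_green: Microscope objective with a green ring near its top, second shortest of four: 54 mm tall, about 130 g. Upright black barrel, 34 mm wide from 5 to 38 mm above its foot, tapering nose above: grip the barrel from above. Origin: centre of its underside (on the bench). Neighbours may be 60 mm left and right (centres); 70 mm before and behind it are free: close the fingers along world x.
- obj_blue: Microscope objective with a blue ring near its top, second tallest of four: 66 mm tall, about 160 g. Upright black barrel, 34 mm wide from 5 to 50 mm above its foot, tapering nose above: grip the barrel from above. Origin: centre of its underside (on the bench). Neighbours may be 60 mm left and right (centres); 70 mm before and behind it are free: close the fingers along world x.
- obj_white: Microscope objective with a white ring near its top, tallest of four: 78 mm tall, about 190 g. Upright black barrel, 34 mm wide from 5 to 62 mm above its foot, tapering nose above: grip the barrel from above. Origin: centre of its underside (on the bench). Neighbours may be 60 mm left and right (centres); 70 mm before and behind it are free: close the fingers along world x.
- pad1: Black round rubber pad, 48 mm in diameter, 4 mm thick, fixed on the aluminium parking rail (320 x 80 x 12 mm): an end pad. Pads 1, 2, 3, 4 form a straight row in this order, 70 mm apart. Origin: centre of its underside; its top is 16 mm above the bench. To clear neighbours close the fingers across the rail, square to the row.
- pad2: Black round rubber pad, 48 mm in diameter, 4 mm thick, fixed on the aluminium parking rail (320 x 80 x 12 mm): next to pad1. Pads 1, 2, 3, 4 form a straight row in this order, 70 mm apart. Origin: centre of its underside; its top is 16 mm above the bench. To clear neighbours close the fingers across the rail, square to the row.
- pad3: Black round rubber pad, 48 mm in diameter, 4 mm thick, fixed on the aluminium parking rail (320 x 80 x 12 mm): next to pad4. Pads 1, 2, 3, 4 form a straight row in this order, 70 mm apart. Origin: centre of its underside; its top is 16 mm above the bench. To clear neighbours close the fingers across the rail, square to the row.
- pad4: Black round rubber pad, 48 mm in diameter, 4 mm thick, fixed on the aluminium parking rail (320 x 80 x 12 mm): the other end pad. Pads 1, 2, 3, 4 form a straight row in this order, 70 mm apart. Origin: centre of its underside; its top is 16 mm above the bench. To clear neighbours close the fingers across the rail, square to the row.
- red_block: Red plastic block at one end of the rail, 70 mm across the rail, 20 mm along it, 25 mm high, its top 37 mm above the bench; a grey block of the same size is at the other end. It may be at the pad1 end or at the pad4 end: its centre is 43 mm beyond that end pad. Origin: centre of its underside. Fixed.
- oil_bottle: Small amber immersion-oil bottle, 28 mm in diameter, 55 mm tall, standing loose on the bench amid the objectives. Origin: centre of its underside. To be left alone.

How it is judged:
At the end, for the whole second after the job is handed in: Counted from the red block, the yellow, green, blue and white objectives (shortest to tallest) stand one on each pad, each within 12 mm of its pad's centre, foot on the pad's top (within about 3 mm), upright within 0.1 rad, released and at rest (((horizontal distance between red_block and pad1 below 0.1 m and horizontal distance between obj_yellow and pad1 below 0.012 m and z of obj_yellow in the frame of pad1 between 0.001 and 0.008 m and horizontal distance between obj_green and pad2 below 0.012 m and z of obj_green in the frame of pad2 between 0.001 and 0.008 m and horizontal distance between obj_blue and pad3 below 0.012 m and z of obj_blue in the frame of pad3 between 0.001 and 0.008 m and horizontal distance between obj_white and pad4 below 0.012 m and z of obj_white in the frame of pad4 between 0.001 and 0.008 m) or (horizontal distance between red_block and pad4 below 0.1 m and horizontal distance between obj_yellow and pad4 below 0.012 m and z of obj_yellow in the frame of pad4 between 0.001 and 0.008 m and horizontal distance between obj_green and pad3 below 0.012 m and z of obj_green in the frame of pad3 between 0.001 and 0.008 m and horizontal distance between obj_blue and pad2 below 0.012 m and z of obj_blue in the frame of pad2 between 0.001 and 0.008 m and horizontal distance between obj_white and pad1 below 0.012 m and z of obj_white in the frame of pad1 between 0.001 and 0.008 m)) and angle between each of obj_yellow, obj_green, obj_blue, obj_white's own z axis and vertical below 0.1 rad and linear speed of each of obj_yellow, obj_green, obj_blue, obj_white below 0.02 m/s and angular speed of each of obj_yellow, obj_green, obj_blue, obj_white below 0.3 rad/s); the robot touches nothing.
It fails at once if an objective is tipped over (more than 0.7 rad from upright) (angle between any of obj_yellow, obj_green, obj_blue, obj_white's own z axis and vertical above 0.7 rad).
It fails at once if the oil bottle is moved by more than 30 mm or tipped by more than 0.5 rad (distance of oil_bottle from where it was at the start of the episode above 0.03 m or angle between oil_bottle's own z axis and vertical above 0.5 rad).
It also fails if it takes over 90 s, if anything falls off the work surface, if the arm or the gripper's body presses on something with over 40 N, if the wrist force passes 120 N, or if a joint passes its speed limit or range.

## Working session

There is one attempt and no reset: what is moved stays moved. The work goes in short steps, Python scripts to look and compute and a tool call to move; the robot and the scene stay as the last step left them, time stands still between calls to the robot, and variables do not carry over. Pictures are saved under pics/ and viewed, at most 14 in all, crops included, and the job is handed in when it is done.

Besides the shell and the picture viewer there is one more tool, called after "Call:" by a JSON object that holds its "op" and its "data", one argument or row to a line. carry_out: Moves the arm, as the interface text tells. Its arguments: {"type":"object","properties":{"deltas":{"type":"array","items":{"type":"array","items":{"type":"number"}}}},"required":["deltas"]}

```bash
mkdir -p pics
cat > h.py <<'E'
import numpy as np, cv2
from rig import arm
def save(n,f):
    p,d=arm.camera(n); cv2.imwrite(f'pics/{f}.png',p[:,:,::-1]); np.save(f'pics/{f}.npy',d); return p,d
def ray(n,u,v,info=None):
    i=info or arm.camera_info(n);K=np.array(i['K']);k=i['k1']
    d=np.array([(u-K[0,2])/K[0,0],(v-K[1,2])/K[1,1]]);s=d.copy()
    for _ in range(20): s=d/(1+k*(s@s))
    T=np.linalg.inv(np.array(i['world_to_cam'])); return T[:3,3],T[:3,:3]@np.array([s[0],s[1],1])
def atz(n,u,v,z,info=None):
    o,r=ray(n,u,v,info); return o+r*(z-o[2])/r[2]
def atd(n,u,v,d):
    o,r=ray(n,u,v); return o+r*d
E
python3 - <<'E'
from h import *
for n in('top','scene'): save(n,n+'0')
s=arm.state();print(s)
print(arm.camera_info('top'))
E
```

```text
{'t': 0.1, 'joints': array([-1.48129797e+00,  3.81154978e-01,  1.29812276e+00, -4.43206004e-05,
        1.46362006e+00, -2.15312699e-01]), 'joint_velocities': array([ 1.42369200e-03, -8.51800917e-05, -2.15102941e-03,  2.81718382e-03,
       -6.51999446e-04,  1.14207492e-03]), 'effort': array([ 2.80237298e-03, -4.38657904e+01, -2.24910790e+01,  7.14035472e-02,
        3.42485122e-02, -6.92375488e-05]), 'position': array([ 0.16504699, -0.52462178,  0.40420621]), 'ee_rot': array([-6.52666386e-04,  9.88408167e-01,  1.51818537e-01,  1.90363822e-05]), 'force': array([ 0.50797476, -1.2404997 , -1.13317915]), 'wrist_torque': array([-0.00391201, -0.01121978, -0.01249157]), 'grip_force': 0.0, 'gripper_width': 0.0880799251135131}
{'K': array([[460.25758198,   0.        , 319.62527583],
       [  0.        , 460.25758198, 201.59863606],
       [  0.        ,   0.        ,   1.        ]]), 'k1': 0.035125185857180254, 'world_to_cam': array([[ 0.01292449, -0.9998217 , -0.01376654,  0.01461498],
       [-0.98151556, -0.01005635, -0.19111794,  0.54938147],
       [ 0.19094542,  0.01598218, -0.98147054,  1.0188556 ],
       [ 0.        ,  0.        ,  0.        ,  1.        ]])}
```

View pics/top0.png

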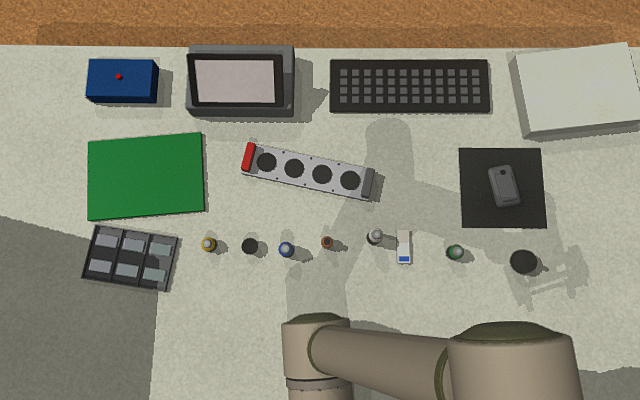

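View pics/scene0.png

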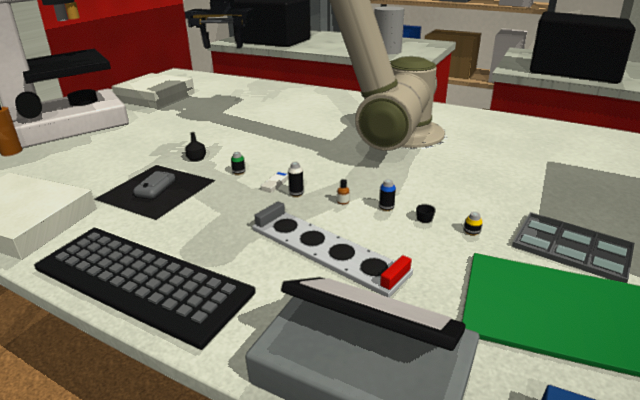

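Top view: the rail's pads are near (266,162), (294,168), (322,174) and (350,180), with red at the left end. Yellow is at (208,244), blue (286,249), bottle (327,242), white (376,237) and green (455,252). I'll enlarge this for precise pixels.

Run:
```python
import cv2
p=cv2.imread('pics/top0.png')
a=cv2.resize(p[130:205,230:390],None,fx=5,fy=5,interpolation=cv2.INTER_CUBIC)
b=[cv2.resize(p[222:270,x-25:x+25],None,fx=8,fy=8,interpolation=cv2.INTER_CUBIC)[:, :] for x in(208,286,376,455)]
cv2.imwrite('pics/c1.png',a)
import numpy as np
g=np.vstack([np.hstack(b[:2]),np.hstack(b[2:])]);g=cv2.convertScaleAbs(g[:, :],alpha=1.5)
g=cv2.resize(g,(600,576)) ; cv2.imwrite('pics/c2.png',g)  # scale 6
```

```text
(no output)
```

View pics/c1.png

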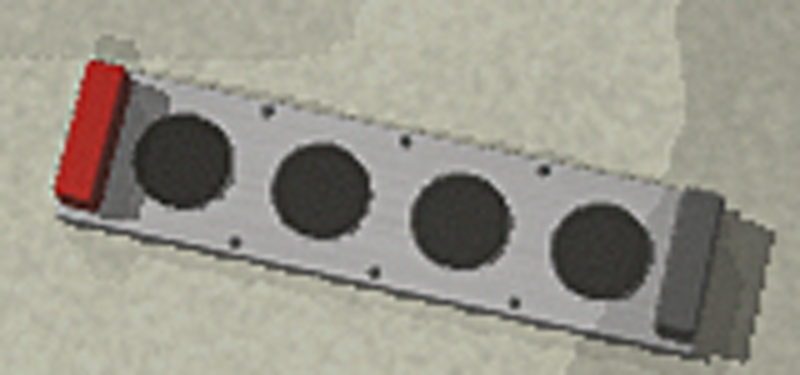

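View pics/c2.png

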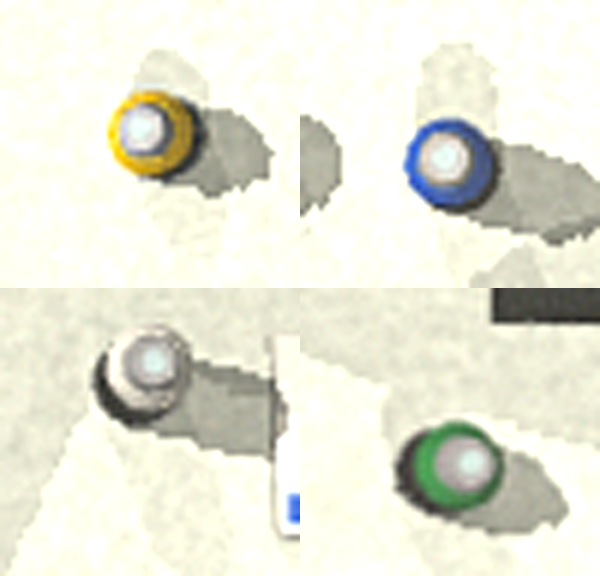

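Pad centres in crop 1 (x5) are (183,161), (321,190), (462,221) and (602,251). Nose tips in crop 2 (x6) are yellow (145,129), blue (446,158), white (153,362) and green (467,462).

```bash
cat >> h.py <<'E'
P=None
E
python3 - <<'E'
from h import *
c=lambda u,s,o:(u+.5)/s-.5+o
pads=np.array([atz('top',c(u,5,230),c(v,5,130),.016)[:2] for u,v in[(183,161),(321,190),(462,221),(602,251)]])
print(pads.round(4),np.linalg.norm(np.diff(pads,axis=0),axis=1))
d=pads[3]-pads[0];d/=np.linalg.norm(d);m=pads.mean(0);print('dir',d,np.arctan2(d[1],d[0]))
print('fit',np.array([m+d*.07*k for k in(-1.5,-.5,.5,1.5)]).round(4))
t={'yellow':(145,129,208,.042),'blue':(146,158,286,.066),'white':(153,74,376,.078),'green':(167,174,455,.054)}
for k,(u,v,x,z) in t.items():
    p=atz('top',c(u,6,x-25),c(v,6,222),z);print(k,p.round(4))
    # project to scene camera to check
    i=arm.camera_info('scene');q=np.array(i['world_to_cam'])@np.r_[p,1];s=q[:2]/q[2];s=s*(1+i['k1']*(s@s));K=np.array(i['K']);print(' scene px',K[:2,:2]@s+K[:2,2])
T=np.linalg.inv(np.array(arm.camera_info('wrist')['world_to_cam']));print(T)
print(arm.camera_info('wrist')['K'])
p=cv2.imread('pics/scene0.png');cv2.imwrite('pics/c3.png',cv2.resize(p[140:240,215:495],(784,280),interpolation=cv2.INTER_CUBIC))
E
```

```text
[[ 0.6546  0.154 ]
 [ 0.6405  0.0859]
 [ 0.6255  0.0167]
 [ 0.6111 -0.0515]] [0.06956076 0.07080985 0.06974177]
dir [-0.20675169 -0.97839345] -1.7790500748496696
fit [[ 0.6546  0.154 ]
 [ 0.6402  0.0855]
 [ 0.6257  0.017 ]
 [ 0.6112 -0.0515]]
yellow [0.4508 0.2813 0.042 ]
 scene px [474.36934284 213.2774209 ]
blue [0.4394 0.0978 0.066 ]
 scene px [388.16891266 180.68602475]
white [ 0.4719 -0.1067  0.078 ]
 scene px [295.30776177 163.32713404]
green [ 0.4393 -0.2923  0.054 ]
 scene px [237.15038112 152.9992552 ]
[[ 3.00271244e-01 -9.12630992e-01 -2.77383945e-01  2.35425374e-01]
 [-9.53853569e-01 -2.87520065e-01 -8.65770203e-02 -5.01879178e-01]
 [-7.40578166e-04  2.90580256e-01 -9.56850337e-01  3.84278690e-01]
 [ 0.00000000e+00  0.00000000e+00  0.00000000e+00  1.00000000e+00]]
[[275.66682782   0.         324.04491415]
 [  0.         275.66682782 196.53285019]
 [  0.           0.           1.        ]]
```

View pics/c3.png

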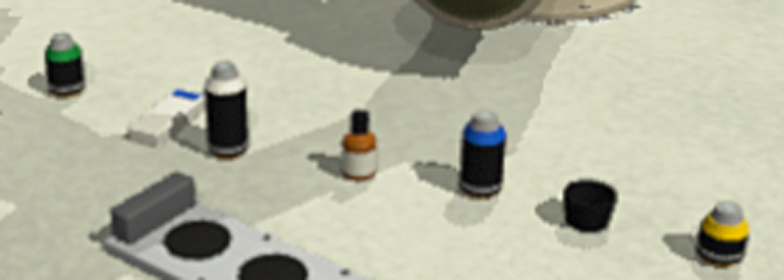

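Triangulating with the scene view agrees to about 1 px. First I'll turn the tool so it closes along world x.

Call:
{"op": "carry_out", "data": {
  "deltas": [
    [1,0,0,0,0,0,-0.14],
    [1,0,0,0,0,0,-0.14],
    [1,0,0,0,0,0,-0.14],
    [1,0,0,0,0,0,-0.14],
    [1,0,0,0,0,0,-0.14]
  ]
}}

```text
t: 0.6
position: [0.165, -0.5246, 0.4044]
ee_rot: [-0.0, 0.875, 0.484, 0.0]
force: [-0.3, -0.4, -0.7]
gripper_width: 0.0883
grip_force: 0.0
```

Call:
{"op": "carry_out", "data": {
  "deltas": [
    [1,0,0,0,0,0,-0.14],
    [1,0,0,0,0,0,-0.14],
    [1,0,0,0,0,0,-0.14],
    [1,0,0,0,0,0,-0.146],
    [1,0,0,0,0,0,0]
  ]
}}

```text
t: 1.1
position: [0.1651, -0.5246, 0.4044]
ee_rot: [-0.0, 0.707, 0.708, 0.0]
force: [-0.1, 0.3, 0.2]
gripper_width: 0.0883
grip_force: 0.0
```

Call:
{"op": "carry_out", "data": {
  "deltas": [
    [1,29,34.3,0,0,0,0],
    [1,29,34.3,0,0,0,0],
    [1,29,34.3,0,0,0,0],
    [1,29,34.3,0,0,0,0],
    [1,29,34.3,0,0,0,0]
  ]
}}

```text
t: 1.6
position: [0.3376, -0.3783, 0.4047]
ee_rot: [-0.0, 0.709, 0.705, 0.0]
force: [0.1, -1.1, 0.1]
gripper_width: 0.0883
grip_force: 0.0
```

Call:
{"op": "carry_out", "data": {
  "deltas": [
    [1,29,34.3,25,0,0,0],
    [1,29,34.3,30,0,0,0],
    [1,29,34.3,30,0,0,0],
    [1,0,0,20,0,0,0],
    [1,0,0,0,0,0,0]
  ]
}}

```text
t: 2.1
position: [0.4337, -0.2967, 0.3025]
ee_rot: [-0.003, 0.708, 0.707, 0.0]
force: [-0.8, -0.7, 0.8]
gripper_width: 0.0883
grip_force: 0.0
```

Call:
{"op": "carry_out", "data": {
  "deltas": [
    [1,4.4,5.6,25,0,0,0],
    [1,0,0,30,0,0,0],
    [1,0,0,30,0,0,0],
    [1,0,0,25,0,0,0],
    [1,0,0,0,0,0,0]
  ]
}}

```text
t: 2.6
position: [0.4383, -0.2939, 0.1935]
ee_rot: [-0.002, 0.708, 0.706, 0.0]
force: [0.2, -0.1, 0.3]
gripper_width: 0.0881
grip_force: 0.0
```

Run:
```python
from h import *
print(arm.state()['position'],arm.state()['ee_rot']);save('wrist','w1')
```

```text
[ 0.43834957 -0.29388576  0.19345233] [-2.05441939e-03  7.08377325e-01  7.05830961e-01  3.88421292e-06]
```

View pics/w1.png

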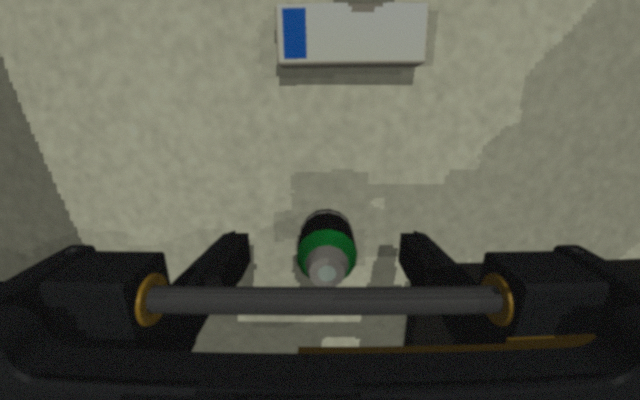

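Wrist view: the green tip at (327,272) sits between the fingers, which are at about (240,245) and (408,245). It is centred, so descend, close and lift.

Call:
{"op": "carry_out", "data": {
  "deltas": [
    [1,1.5,1,20,0,0,0],
    [1,0,0,0,0,0,0],
    [0,0,0,0,0,0,0],
    [0,0,0,0,0,0,0],
    [0,0,0,0,0,0,0]
  ]
}}

```text
t: 3.15
position: [0.4401, -0.2921, 0.176]
ee_rot: [0.001, 0.707, 0.707, -0.0]
force: [0.4, -0.2, 0.4]
gripper_width: 0.0664
grip_force: 0.0
```

Call:
{"op": "carry_out", "data": {
  "deltas": [
    [0,0,0,0,0,0,0],
    [0,0,0,0,0,0,0],
    [0,0,0,0,0,0,0],
    [0,0,0,0,0,0,0],
    [0,0,0,0,0,0,0]
  ]
}}

```text
t: 3.65
position: [0.44, -0.2918, 0.1749]
ee_rot: [-0.0, 0.707, 0.707, -0.0]
force: [-0.9, -0.1, 1.3]
gripper_width: 0.0334
grip_force: 30.0
```

Call:
{"op": "carry_out", "data": {
  "deltas": [
    [0,0,0,-15,0,0,0],
    [0,0,0,-30,0,0,0],
    [0,0,0,-40,0,0,0],
    [0,0,0,-40,0,0,0],
    [0,19,10,0,0,0,0]
  ]
}}

```text
t: 4.15
position: [0.4501, -0.2743, 0.3045]
ee_rot: [0.005, 0.708, 0.706, -0.0]
force: [0.2, -0.1, -3.0]
gripper_width: 0.0333
grip_force: 30.0
```

Call:
{"op": "carry_out", "data": {
  "deltas": [
    [0,37,20,0,0,0,0],
    [0,37,20,0,0,0,0],
    [0,37,20,0,0,0,0],
    [0,37,20,0,0,0,0],
    [0,37,20,0,0,0,0]
  ]
}}

```text
t: 4.65
position: [0.5505, -0.0861, 0.2996]
ee_rot: [-0.0, 0.707, 0.707, -0.0]
force: [0.5, -1.0, -2.6]
gripper_width: 0.0327
grip_force: 30.0
```

Call:
{"op": "carry_out", "data": {
  "deltas": [
    [0,37,20,0,0,0,0],
    [0,37,20,0,0,0,0],
    [0,37,20,0,0,0,0],
    [0,37,20,0,0,0,0],
    [0,20,8,0,0,0,0]
  ]
}}

```text
t: 5.15
position: [0.6388, 0.083, 0.2992]
ee_rot: [-0.0, 0.706, 0.708, -0.0]
force: [-0.6, 0.1, -2.4]
gripper_width: 0.0331
grip_force: 30.0
```

Call:
{"op": "carry_out", "data": {
  "deltas": [
    [0,0,0,0,0,0,0.1],
    [0,0,0,0,0,0,0.108],
    [0,0,0,0,0,0,0],
    [0,0,0,0,0,0,0]
  ]
}}

```text
t: 5.55
position: [0.638, 0.0801, 0.2995]
ee_rot: [-0.0, 0.776, 0.631, -0.0]
force: [-0.6, -0.5, -0.6]
gripper_width: 0.0333
grip_force: 30.0
```

Call:
{"op": "carry_out", "data": {
  "deltas": [
    [0,5.7,1,0,0,0,0],
    [0,0,0,30,0,0,0],
    [0,0,0,30,0,0,0],
    [0,0,0,25,0,0,0],
    [0,0,0,0,0,0,0]
  ]
}}

```text
t: 6.05
position: [0.6396, 0.0857, 0.2116]
ee_rot: [-0.002, 0.776, 0.63, -0.002]
force: [-0.7, 0.5, -0.9]
gripper_width: 0.0331
grip_force: 30.0
```

Call:
{"op": "carry_out", "data": {
  "deltas": [
    [0,0,0,0,0,0,0],
    [0,0,0,0,0,0,0]
  ]
}}

```text
t: 6.25
position: [0.6406, 0.0856, 0.2166]
ee_rot: [0.001, 0.777, 0.63, 0.001]
force: [-0.2, 0.0, -1.8]
gripper_width: 0.0331
grip_force: 30.0
```

Call:
{"op": "carry_out", "data": {
  "deltas": [
    [0,0,0,15,0,0,0],
    [0,0,0,8,0,0,0],
    [0,0,0,1.5,0,0,0],
    [0,0,0,0,0,0,0],
    [0,0,0,0,0,0,0]
  ]
}}

```text
t: 6.75
position: [0.6403, 0.0855, 0.191]
ee_rot: [0.0, 0.777, 0.63, 0.0]
force: [0.7, -0.4, -1.7]
gripper_width: 0.0333
grip_force: 30.0
```

Call:
{"op": "carry_out", "data": {
  "deltas": [
    [1,0,0,0,0,0,0],
    [1,0,0,0,0,0,0],
    [1,0,0,0,0,0,0],
    [1,0,0,0,0,0,0],
    [1,0,0,0,0,0,0]
  ]
}}

```text
t: 7.25
position: [0.6402, 0.0855, 0.1904]
ee_rot: [0.0, 0.777, 0.63, 0.0]
force: [-0.5, -0.3, -0.4]
gripper_width: 0.0714
grip_force: 0.0
```

Call:
{"op": "carry_out", "data": {
  "deltas": [
    [1,0,0,-20,0,0,0],
    [1,0,0,-40,0,0,0],
    [1,0,0,-45,0,0,0],
    [1,0,0,0,0,0,-0.1],
    [1,0,0,0,0,0,-0.108]
  ]
}}

```text
t: 7.75
position: [0.6401, 0.0856, 0.2971]
ee_rot: [0.001, 0.706, 0.709, 0.001]
force: [-0.4, -0.4, -1.4]
gripper_width: 0.0882
grip_force: 0.0
```

Call:
{"op": "carry_out", "data": {
  "deltas": [
    [1,3,-40,0,0,0,0],
    [1,3,-40,0,0,0,0],
    [1,3,-40,0,0,0,0],
    [1,3,-40,0,0,0,0],
    [1,0,-40,0,0,0,0]
  ]
}}

```text
t: 8.25
position: [0.4384, 0.0978, 0.2955]
ee_rot: [0.0, 0.707, 0.707, 0.0]
force: [0.8, -0.1, 0.7]
gripper_width: 0.0881
grip_force: 0.0
```

Call:
{"op": "carry_out", "data": {
  "deltas": [
    [1,0,0,0,0,0,0],
    [1,0,0,0,0,0,0]
  ]
}}

```text
t: 8.45
position: [0.4403, 0.0975, 0.296]
ee_rot: [0.001, 0.707, 0.707, 0.001]
force: [0.6, -0.0, -0.0]
gripper_width: 0.0882
grip_force: 0.0
```

Run:
```python
from h import *
p,d=save('top','top1')
cv2.imwrite('pics/c4.png',cv2.resize(p[120:280,190:390,::-1],(800,600),interpolation=cv2.INTER_CUBIC)[:, :])
```

```text
(no output)
```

View pics/c4.png

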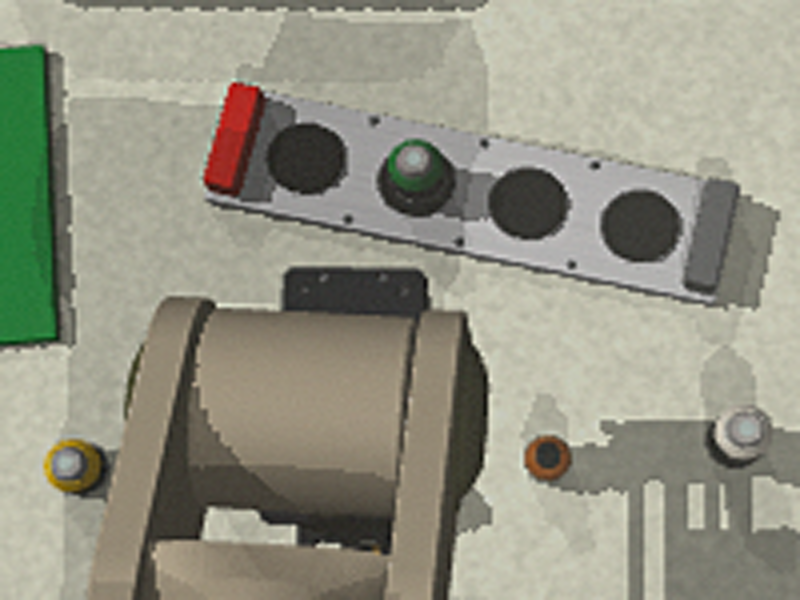

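Green stands upright on the second pad, tip at (415,158) in the crop. Next is blue.

Call:
{"op": "carry_out", "data": {
  "deltas": [
    [1,0,-1,30,0,0,0],
    [1,0,0,35,0,0,0],
    [1,0,0,30,0,0,0],
    [1,0,0,18,0,0,0],
    [1,0,0,0,0,0,0]
  ]
}}

```text
t: 9.0
position: [0.4401, 0.0973, 0.1803]
ee_rot: [-0.001, 0.707, 0.707, -0.001]
force: [-0.3, 0.2, -0.1]
gripper_width: 0.0887
grip_force: 0.0
```

Call:
{"op": "carry_out", "data": {
  "deltas": [
    [0,0,0,0,0,0,0],
    [0,0,0,0,0,0,0],
    [0,0,0,0,0,0,0],
    [0,0,0,0,0,0,0],
    [0,0,0,0,0,0,0]
  ]
}}

```text
t: 9.5
position: [0.4392, 0.0975, 0.1828]
ee_rot: [0.0, 0.707, 0.707, 0.0]
force: [0.3, -0.5, 1.0]
gripper_width: 0.0502
grip_force: 0.0
```

Call:
{"op": "carry_out", "data": {
  "deltas": [
    [0,0,0,0,0,0,0],
    [0,0,0,0,0,0,0],
    [0,0,0,0,0,0,0]
  ]
}}

```text
t: 9.8
position: [0.4392, 0.0975, 0.1825]
ee_rot: [0.0, 0.707, 0.707, 0.0]
force: [0.2, -0.3, 1.1]
gripper_width: 0.0334
grip_force: 30.0
```

Call:
{"op": "carry_out", "data": {
  "deltas": [
    [0,0,0,-15,0,0,0],
    [0,0,0,-30,0,0,0],
    [0,0,0,-40,0,0,0],
    [0,0,0,-33,0,0,0],
    [0,-6.5,16.5,0,0,0,0]
  ]
}}

```text
t: 10.3
position: [0.455, 0.0916, 0.304]
ee_rot: [0.002, 0.707, 0.708, 0.002]
force: [0.0, -0.4, -2.8]
gripper_width: 0.0332
grip_force: 30.0
```

Call:
{"op": "carry_out", "data": {
  "deltas": [
    [0,-16,36,0,0,0,0],
    [0,-16,36,0,0,0,0],
    [0,-16,36,0,0,0,0],
    [0,-16,36,0,0,0,0],
    [0,-10,26,0,0,0,0]
  ]
}}

```text
t: 10.8
position: [0.6273, 0.0158, 0.2996]
ee_rot: [-0.0, 0.707, 0.707, -0.0]
force: [-0.8, 0.3, -2.1]
gripper_width: 0.0335
grip_force: 30.0
```

Call:
{"op": "carry_out", "data": {
  "deltas": [
    [0,0,0,0,0,0,0.1],
    [0,0,0,0,0,0,0.108],
    [0,0,0,0,0,0,0],
    [0,0,0,0,0,0,0]
  ]
}}

```text
t: 11.2
position: [0.6255, 0.0171, 0.3]
ee_rot: [-0.0, 0.776, 0.631, -0.0]
force: [-0.8, -0.7, -1.7]
gripper_width: 0.0334
grip_force: 30.0
```

Call:
{"op": "carry_out", "data": {
  "deltas": [
    [0,0,0,30,0,0,0],
    [0,0,0,30,0,0,0],
    [0,0,0,20,0,0,0],
    [0,0,0,0,0,0,0],
    [0,0,0,0,0,0,0]
  ]
}}

```text
t: 11.7
position: [0.6258, 0.0171, 0.221]
ee_rot: [0.0, 0.776, 0.63, 0.0]
force: [0.7, -0.3, -2.1]
gripper_width: 0.0334
grip_force: 30.0
```

Call:
{"op": "carry_out", "data": {
  "deltas": [
    [0,0,0,12,0,0,0],
    [0,0,0,6,0,0,0],
    [0,0,0,3,0,0,0],
    [0,0,0,0,0,0,0],
    [0,0,0,0,0,0,0]
  ]
}}

```text
t: 12.2
position: [0.6258, 0.017, 0.1996]
ee_rot: [0.0, 0.777, 0.63, 0.0]
force: [-0.1, -0.7, -0.9]
gripper_width: 0.0333
grip_force: 30.0
```

Call:
{"op": "carry_out", "data": {
  "deltas": [
    [0,0,0,0.7,0,0,0],
    [0,0,0,0,0,0,0],
    [1,0,0,0,0,0,0],
    [1,0,0,0,0,0,0],
    [1,0,0,0,0,0,0]
  ]
}}

```text
t: 12.7
position: [0.6257, 0.017, 0.1989]
ee_rot: [0.0, 0.777, 0.63, 0.0]
force: [-0.4, -0.4, 0.3]
gripper_width: 0.0548
grip_force: 0.0
```

Call:
{"op": "carry_out", "data": {
  "deltas": [
    [1,0,0,0,0,0,0],
    [1,0,0,0,0,0,0],
    [1,0,0,-20,0,0,0],
    [1,0,0,-40,0,0,0],
    [1,0,0,-45,0,0,0]
  ]
}}

```text
t: 13.2
position: [0.6255, 0.017, 0.304]
ee_rot: [-0.001, 0.777, 0.63, -0.001]
force: [0.2, -0.7, 0.7]
gripper_width: 0.0884
grip_force: 0.0
```

Call:
{"op": "carry_out", "data": {
  "deltas": [
    [1,0,0,0,0,0,-0.1],
    [1,0,0,0,0,0,-0.108],
    [1,0,0,0,0,0,0]
  ]
}}

```text
t: 13.5
position: [0.6256, 0.017, 0.304]
ee_rot: [0.0, 0.707, 0.707, 0.0]
force: [-0.3, -0.6, -0.2]
gripper_width: 0.0884
grip_force: 0.0
```

Call:
{"op": "carry_out", "data": {
  "deltas": [
    [1,-25,-31,0,0,0,0],
    [1,-25,-31,0,0,0,0],
    [1,-25,-31,0,0,0,0],
    [1,-25,-31,0,0,0,0],
    [1,-23.7,-29.7,0,0,0,0]
  ]
}}

```text
t: 14.0
position: [0.4706, -0.1074, 0.3036]
ee_rot: [-0.0, 0.708, 0.706, -0.0]
force: [0.6, -1.0, -0.4]
gripper_width: 0.0878
grip_force: 0.0
```

Call:
{"op": "carry_out", "data": {
  "deltas": [
    [1,0,0,0,0,0,0],
    [1,0,0,0,0,0,0],
    [1,0,0,0,0,0,0]
  ]
}}

```text
t: 14.3
position: [0.4726, -0.1063, 0.3037]
ee_rot: [0.0, 0.707, 0.707, 0.0]
force: [-0.3, 0.4, -0.3]
gripper_width: 0.0882
grip_force: 0.0
```

Call:
{"op": "carry_out", "data": {
  "deltas": [
    [1,0,-0.5,30,0,0,0],
    [1,0,0,35,0,0,0],
    [1,0,0,30,0,0,0],
    [1,0,0,16,0,0,0],
    [1,0,0,0,0,0,0]
  ]
}}

```text
t: 14.8
position: [0.4719, -0.1059, 0.1907]
ee_rot: [-0.002, 0.707, 0.707, -0.001]
force: [-0.3, 0.4, 0.5]
gripper_width: 0.0881
grip_force: 0.0
```

Call:
{"op": "carry_out", "data": {
  "deltas": [
    [0,0,0,0,0,0,0],
    [0,0,0,0,0,0,0],
    [0,0,0,0,0,0,0],
    [0,0,0,0,0,0,0],
    [0,0,0,0,0,0,0]
  ]
}}

```text
t: 15.3
position: [0.4715, -0.1067, 0.1931]
ee_rot: [0.0, 0.707, 0.707, 0.0]
force: [-0.0, -0.4, 0.4]
gripper_width: 0.0501
grip_force: 0.0
```

Call:
{"op": "carry_out", "data": {
  "deltas": [
    [0,0,0,0,0,0,0],
    [0,0,0,0,0,0,0],
    [0,0,0,0,0,0,0]
  ]
}}

```text
t: 15.6
position: [0.4716, -0.1067, 0.1928]
ee_rot: [0.0, 0.707, 0.707, 0.0]
force: [0.3, 1.1, 1.3]
gripper_width: 0.0331
grip_force: 30.0
```

Call:
{"op": "carry_out", "data": {
  "deltas": [
    [0,0,0,-15,0,0,0],
    [0,0,0,-30,0,0,0],
    [0,0,0,-40,0,0,0],
    [0,0,0,-33,0,0,0],
    [0,7.2,17.6,0,0,0,0]
  ]
}}

```text
t: 16.1
position: [0.4886, -0.0998, 0.3145]
ee_rot: [0.003, 0.708, 0.707, 0.001]
force: [0.1, -0.5, -2.4]
gripper_width: 0.033
grip_force: 30.0
```

Call:
{"op": "carry_out", "data": {
  "deltas": [
    [0,12,30,0,0,0,0],
    [0,12,30,0,0,0,0],
    [0,12,30,0,0,0,0],
    [0,12,32,0,0,0,0],
    [0,0,0,0,0,0,0]
  ]
}}

```text
t: 16.6
position: [0.6133, -0.0501, 0.3095]
ee_rot: [-0.0, 0.706, 0.708, 0.0]
force: [-0.5, -0.4, -2.1]
gripper_width: 0.0335
grip_force: 30.0
```

Call:
{"op": "carry_out", "data": {
  "deltas": [
    [0,0,0,0,0,0,0.1],
    [0,0,0,0,0,0,0.108],
    [0,0,0,0,0,0,0],
    [0,0,0,0,0,0,0]
  ]
}}

```text
t: 17.0
position: [0.6107, -0.0516, 0.3104]
ee_rot: [-0.0, 0.776, 0.631, -0.0]
force: [0.4, 0.1, -2.0]
gripper_width: 0.0332
grip_force: 30.0
```

Lower by 101.3 mm in total.

Call:
{"op": "carry_out", "data": {
  "deltas": [
    [0,0,0.5,30,0,0,0],
    [0,0,0,30,0,0,0],
    [0,0,0,20,0,0,0],
    [0,0,0,0,0,0,0],
    [0,0,0,0,0,0,0]
  ]
}}

```text
t: 17.5
position: [0.6117, -0.0517, 0.2313]
ee_rot: [0.0, 0.776, 0.63, 0.0]
force: [-0.9, 0.3, -2.3]
gripper_width: 0.0335
grip_force: 30.0
```

Call:
{"op": "carry_out", "data": {
  "deltas": [
    [0,0,0,12,0,0,0],
    [0,0,0,6,0,0,0],
    [0,0,0,3,0,0,0],
    [0,0,0,0,0,0,0],
    [0,0,0,0,0,0,0]
  ]
}}

```text
t: 18.0
position: [0.6116, -0.0516, 0.2099]
ee_rot: [0.0, 0.777, 0.63, 0.0]
force: [-0.2, -0.0, -2.0]
gripper_width: 0.0333
grip_force: 30.0
```

Call:
{"op": "carry_out", "data": {
  "deltas": [
    [0,0,0,0.7,0,0,0],
    [0,0,0,0,0,0,0],
    [1,0,0,0,0,0,0],
    [1,0,0,0,0,0,0],
    [1,0,0,0,0,0,0]
  ]
}}

```text
t: 18.5
position: [0.6116, -0.0516, 0.2093]
ee_rot: [0.0, 0.777, 0.63, 0.0]
force: [-0.6, 0.2, -1.2]
gripper_width: 0.0555
grip_force: 0.0
```

Call:
{"op": "carry_out", "data": {
  "deltas": [
    [1,0,0,0,0,0,0],
    [1,0,0,0,0,0,0],
    [1,0,0,-20,0,0,0],
    [1,0,0,-40,0,0,0],
    [1,0,0,-45,0,0,0]
  ]
}}

```text
t: 19.0
position: [0.6114, -0.0516, 0.3143]
ee_rot: [-0.001, 0.777, 0.63, -0.001]
force: [1.1, -0.6, 0.8]
gripper_width: 0.0881
grip_force: 0.0
```

Call:
{"op": "carry_out", "data": {
  "deltas": [
    [1,0,0,0,0,0,-0.1],
    [1,0,0,0,0,0,-0.108],
    [1,0,0,0,0,0,0]
  ]
}}

```text
t: 19.3
position: [0.6115, -0.0515, 0.3142]
ee_rot: [0.0, 0.707, 0.707, 0.0]
force: [0.3, 0.9, -0.4]
gripper_width: 0.0879
grip_force: 0.0
```

Call:
{"op": "carry_out", "data": {
  "deltas": [
    [1,37,-18,0,0,0,0],
    [1,37,-18,0,0,0,0],
    [1,37,-18,0,0,0,0],
    [1,37,-18,0,0,0,0],
    [1,37,-18,0,0,0,0]
  ]
}}

```text
t: 19.8
position: [0.5206, 0.1347, 0.3138]
ee_rot: [-0.0, 0.708, 0.706, -0.0]
force: [0.4, -0.3, 0.2]
gripper_width: 0.0879
grip_force: 0.0
```

Call:
{"op": "carry_out", "data": {
  "deltas": [
    [1,37,-18,0,0,0,0],
    [1,37,-18,0,0,0,0],
    [1,37,-18,0,0,0,0],
    [1,36.8,-16.7,0,0,0,0],
    [1,0,0,0,0,0,0]
  ]
}}

```text
t: 20.3
position: [0.4488, 0.2844, 0.3139]
ee_rot: [-0.001, 0.707, 0.708, -0.0]
force: [-0.2, -0.8, -0.3]
gripper_width: 0.088
grip_force: 0.0
```

Call:
{"op": "carry_out", "data": {
  "deltas": [
    [1,0,0,30,0,0,0],
    [1,0,0,30,0,0,0],
    [1,0,0,20,0,0,0],
    [1,0,0,0,0,0,0],
    [1,0,0,0,0,0,0]
  ]
}}

```text
t: 20.8
position: [0.4513, 0.2809, 0.2344]
ee_rot: [0.0, 0.708, 0.706, 0.0]
force: [0.2, 0.3, 0.9]
gripper_width: 0.0882
grip_force: 0.0
```

Call:
{"op": "carry_out", "data": {
  "deltas": [
    [1,0.4,-0.5,30,0,0,0],
    [1,0,0,25,0,0,0],
    [1,0,0,8,0,0,0],
    [1,0,0,0,0,0,0],
    [1,0,0,0,0,0,0]
  ]
}}

```text
t: 21.3
position: [0.4508, 0.2818, 0.1724]
ee_rot: [0.0, 0.707, 0.707, 0.001]
force: [-0.8, 0.7, -0.3]
gripper_width: 0.0879
grip_force: 0.0
```

Call:
{"op": "carry_out", "data": {
  "deltas": [
    [0,0,0,0,0,0,0],
    [0,0,0,0,0,0,0],
    [0,0,0,0,0,0,0],
    [0,0,0,0,0,0,0],
    [0,0,0,0,0,0,0]
  ]
}}

```text
t: 21.8
position: [0.4504, 0.2817, 0.1711]
ee_rot: [0.0, 0.707, 0.707, 0.0]
force: [0.2, 0.5, -0.2]
gripper_width: 0.0504
grip_force: 0.0
```

Call:
{"op": "carry_out", "data": {
  "deltas": [
    [0,0,0,0,0,0,0],
    [0,0,0,0,0,0,0],
    [0,0,0,0,0,0,0]
  ]
}}

```text
t: 22.1
position: [0.4504, 0.2817, 0.171]
ee_rot: [0.0, 0.707, 0.707, 0.0]
force: [0.1, -0.1, 0.9]
gripper_width: 0.0331
grip_force: 30.0
```

Call:
{"op": "carry_out", "data": {
  "deltas": [
    [0,0,0,-15,0,0,0],
    [0,0,0,-30,0,0,0],
    [0,0,0,-40,0,0,0],
    [0,0,0,-35,0,0,0],
    [0,-10,16,0,0,0,0]
  ]
}}

```text
t: 22.6
position: [0.4659, 0.2724, 0.2952]
ee_rot: [0.001, 0.706, 0.708, 0.003]
force: [0.7, 0.4, -1.3]
gripper_width: 0.0331
grip_force: 30.0
```

Call:
{"op": "carry_out", "data": {
  "deltas": [
    [0,-24,38,0,0,0,0],
    [0,-24,38,0,0,0,0],
    [0,-24,38,0,0,0,0],
    [0,-24,38,0,0,0,0],
    [0,-21.7,36.2,0,0,0,0]
  ]
}}

```text
t: 23.1
position: [0.6564, 0.1518, 0.2892]
ee_rot: [-0.001, 0.707, 0.707, -0.001]
force: [-0.3, -0.4, -1.2]
gripper_width: 0.0336
grip_force: 30.0
```

Call:
{"op": "carry_out", "data": {
  "deltas": [
    [0,0,0,0,0,0,0.1],
    [0,0,0,0,0,0,0.108],
    [0,0,0,0,0,0,0],
    [0,0,0,0,0,0,0]
  ]
}}

```text
t: 23.5
position: [0.6547, 0.1536, 0.2899]
ee_rot: [-0.0, 0.776, 0.631, -0.001]
force: [-0.1, 1.2, -0.3]
gripper_width: 0.0333
grip_force: 30.0
```

Lower by 102.6 mm in total.

Call:
{"op": "carry_out", "data": {
  "deltas": [
    [0,0.4,0,30,0,0,0],
    [0,0,0,30,0,0,0],
    [0,0,0,20,0,0,0],
    [0,0,0,0,0,0,0],
    [0,0,0,0,0,0,0]
  ]
}}

```text
t: 24.0
position: [0.6548, 0.1544, 0.2115]
ee_rot: [0.0, 0.776, 0.63, 0.0]
force: [0.3, 0.2, -1.0]
gripper_width: 0.033
grip_force: 30.0
```

Call:
{"op": "carry_out", "data": {
  "deltas": [
    [0,0,0,12,0,0,0],
    [0,0,0,6,0,0,0],
    [0,0,0,3,0,0,0],
    [0,0,0,0,0,0,0],
    [0,0,0,0,0,0,0]
  ]
}}

```text
t: 24.5
position: [0.6547, 0.1543, 0.1902]
ee_rot: [0.0, 0.777, 0.63, 0.0]
force: [1.0, -0.1, -1.5]
gripper_width: 0.0329
grip_force: 30.0
```

Call:
{"op": "carry_out", "data": {
  "deltas": [
    [0,0,0,2.6,0,0,0],
    [0,0,0,0,0,0,0],
    [0,0,0,0,0,0,0],
    [1,0,0,0,0,0,0],
    [1,0,0,0,0,0,0]
  ]
}}

```text
t: 25.0
position: [0.6547, 0.1543, 0.1876]
ee_rot: [0.0, 0.777, 0.63, 0.0]
force: [-1.0, 0.5, -0.1]
gripper_width: 0.0469
grip_force: 0.0
```

Call:
{"op": "carry_out", "data": {
  "deltas": [
    [1,0,0,0,0,0,0],
    [1,0,0,0,0,0,0],
    [1,0,0,0,0,0,0],
    [1,0,0,-20,0,0,0],
    [1,0,0,-40,0,0,0]
  ]
}}

```text
t: 25.5
position: [0.6542, 0.1542, 0.2451]
ee_rot: [-0.002, 0.777, 0.63, -0.003]
force: [0.5, -0.0, 0.2]
gripper_width: 0.0868
grip_force: 0.0
```

Call:
{"op": "carry_out", "data": {
  "deltas": [
    [1,0,0,-45,0,0,0],
    [1,0,-40,0,0,0,0],
    [1,0,-40,0,0,0,0],
    [1,0,-40,0,0,0,0],
    [1,0,-40,0,0,0,0]
  ]
}}

```text
t: 26.0
position: [0.4964, 0.1875, 0.2925]
ee_rot: [0.0, 0.777, 0.63, 0.0]
force: [0.8, 0.1, 0.2]
gripper_width: 0.0884
grip_force: 0.0
```

Call:
{"op": "carry_out", "data": {
  "deltas": [
    [1,0,-40,0,0,0,0],
    [1,0,-40,0,0,0,0],
    [1,0,0,0,0,0,0]
  ]
}}

```text
t: 26.3
position: [0.416, 0.2046, 0.2926]
ee_rot: [-0.001, 0.776, 0.631, -0.001]
force: [-0.2, 0.3, -0.1]
gripper_width: 0.0883
grip_force: 0.0
```

Run:
```python
from h import *
p,d=save('top','top2');q,_=save('scene','scene2')
a=cv2.resize(p[130:205,230:390,::-1],(640,300),interpolation=cv2.INTER_CUBIC)
b=cv2.resize(q[140:300,230:430,::-1],(640,300),interpolation=cv2.INTER_CUBIC)
cv2.imwrite('pics/c5.png',np.vstack([a,b]))
i=arm.camera_info('top')
for P,h in zip([(.6546,.154),(.6402,.0855),(.6257,.017),(.6112,-.0515)],(.058,.070,.082,.094)):
    v=np.array(i['world_to_cam'])@np.r_[P,h,1];s=v[:2]/v[2];s=s*(1+i['k1']*(s@s));u=i['K'][:2,:2]@s+i['K'][:2,2];print('expected tip in crop',((u-[230,130]+.5)*4-.5).round(1))
```

```text
expected tip in crop [137.3 109. ]
expected tip in crop [251. 128.]
expected tip in crop [368.  147.6]
expected tip in crop [488.5 167.8]
```

View pics/c5.png

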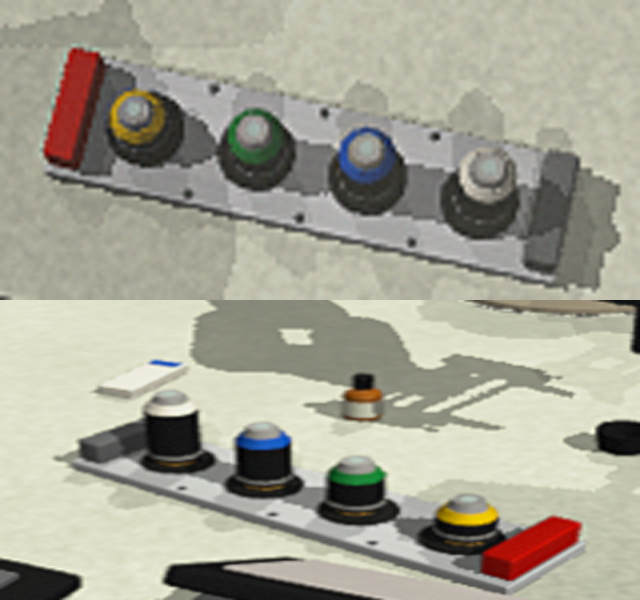

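The picture shows tips at (135,110), (254,129), (369,150) and (489,167). All are within about 2 mm of the expected points, upright and in order, and the bottle is standing.

```bash
python3 -c "
from rig import arm
print(arm.hand_in())"
```

```text
the job is handed in; nothing more can be done
None
```

All four objectives stand upright on their pads, yellow, green, blue, white from the red block, each about 2 mm or less from its pad centre in the last camera check; the oil bottle was not touched, and the job was handed in at about 26 s (no verdict was returned).

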